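Hold a spring clamp open over a panel edge

TASK

Take the spring clamp from its stand by squeezing its two handles and bring it to the upright panel: hold it squeezed wide open, upright and square to the panel, over the middle of the panel's top edge, one jaw well down on each side and no part of the clamp touching the panel, so that I can slip an edging strip in. Do not knock the panel hard or shove the glue jar, the offcut or the screwdriver about. Finish while still holding the clamp open there; do not let go.

Things in the scene. Friction and masses are not known exactly. Their poses are not given: they have to be found in the camera images.
- clamp: Loose spring clamp, about 130 g, like a big clothes peg standing handles up, jaws down. Origin on the pivot pin, at first 77 mm above the bench; z up to the handles, x across jaws and handles (squeeze direction), y along the pin. Same front and back. Steel cheeks (24 mm in x, 10 mm tall) stick out to 25 mm in y, the pin to 27 mm, and rest on the stand's rails.
- clamp_grip (a point): Point between the two handles, 38 mm above the clamp's origin, where to grip across x from above. The black handles are 22 mm wide in y, 6 mm thick; at rest they lean outward: 28 mm over their outer faces at the pivot, 58 mm at the tips (55 mm above the origin). Squeezed to the stop they stand about parallel, 28 mm over the outer faces.
- clamp_jaws (a point): Middle of the jaw pads, 46 mm below the clamp's origin. Rubber pads 14 mm tall, 22 mm wide in y, lower ends 53 mm below the origin. Shut they meet; at the stop they gape about 27 mm. Open space between the open jaws goes from the pads up to the pin, 9 mm below the origin.
- clamp_left (a joint): Opening angle of the clamp's -x lever: 0 shut, 0.30 rad squeezed to its stop. The spring pushes it shut: about 6 N on each handle tip starts it, 12 to 16 N holds it at the stop. Squeezed to the stop the clamp is rigid and keeps its place in the fingers.
- clamp_right (a joint): Opening angle of the clamp's +x lever, linked to the other so that both open equally: 0 shut, 0.30 rad at the stop.
- stand: Fixed wooden clamp stand: foot 110 x 100 x 12 mm, two upright rails along its x (70 mm long, 12 mm thick, 34 mm apart inside, tops 72 mm above the bench) carrying the clamp's cheeks, the jaws hanging free between. Origin at the centre of its underside, z up. The clamp has nearly the same yaw. It may be on the left or the right.
- panel_edge (a point): Middle of the top edge of the upright panel, 130 mm above the bench: z up, y along the edge, x square to the faces. The plain wooden panel is 9 mm thick, 140 mm long in y, fixed, held by four aluminium blocks (up to 55 mm above the bench) on a dark 100 x 150 x 15 mm base plate. It is on the side where the stand is not.
- panel: The same panel with its base plate, fixed; origin at the centre of the underside of the base plate, axes as panel_edge.
- glue: Bystander: white glue jar, loose, 48 mm across, 100 mm tall, origin at the centre of its underside.
- offcut: Bystander: loose wooden offcut, 80 x 45 x 28 mm, origin at the centre of its underside.
- driver: Bystander: black-handled screwdriver, loose, 190 mm long, lying flat along its x; origin under it.
Not all that is in view belongs to the job. There is more than one size of the clamp; the job needs the middle-sized.

How it is judged:
By the outcome, as a careful person would: the job done as asked, in the order asked, and still so for the second after the job is handed in, while the arm keeps its last pose, push and grip.
It also fails if it takes over 38 s, if anything falls off the work surface, if the arm or the gripper's body presses on something with over 40 N, if the wrist force passes 120 N, or if a joint passes its speed limit or range.

ROBOT

A 6-joint arm with a two-finger parallel gripper is mounted at the origin on the work surface. World frame = base frame: x ahead of the robot, y to its left, z up, the work surface at z = 0. Lengths are in m, angles in degrees, forces in N, time in s.
With the tool pointing down it reaches from about 0.35 to 0.875 m from the base axis. Payload 4.2 kg.
Tool frame: the origin (TCP) lies midway between the tips of the shut fingers; the grasp point (between the pads) lies 19 mm behind it (r.pinch_z is the distance from the TCP to the grasp point, in m); z points along the fingers, y is the line along which they close (so a half turn about z gives the same grasp; the last joint's range is limited). The gripper opens to 87 mm and grips with 3 to 60 N. Pads are 19 mm wide; open, the fingers measure 117 mm over their backs; the gripper's body (75 mm by 190 mm) begins 51 mm behind the grasp point.
Start: joints at [-60.413, 22.042, 0.453, 0, -68.411, -14.817], TCP at [0.159, -0.604, 0.223] pointing down, gripper open.
Joint ranges: [-179.83, 179.83], [-69.29, 118.12], [-61.27, 80.66], [-181.25, 117.63], [-171.15, -9.14], [-177.46, 177.46]. Speed limits (degrees/s): [159.86, 159.86, 180, 180, 180, 180].

INTERFACE

Orientations are given as a 3x3 rotation matrix whose columns are the frame's x, y, z axes.
In Python, from station import r, imaging, models gives the robot as it stands. The module is installed in compiled form; this text tells all that it offers.
- The arm moves only by the tool apply_moves, never from a script. Its argument "moves" is a list of rows, each a list of 2 entries, a list of its own where there are three numbers: the shift along the tool's x, y, z in m, then the turn about the tool's z in degrees. A call has 1 to 5 rows; each row shifts and turns the commanded pose from where the row before left it, along the tool's axes as they then stand; what a row does not reach is not made up. A row lasts 1/12 s, in which the tool goes at most 41.7 mm and 7.16 degrees, less where a joint would pass 70% of its speed; a pose out of reach is approached as far as the arm can. A call is refused whole if a number of a shift passes 0.0417 or a number of a turn 7.16, either way. A call with a gripper value outside its range is refused whole. "hand" is the finger opening in m, from 0 to 0.087, set as the call begins (left out, the last holds). The fingers move at their own pace and stop on an object; the grip force is fixed at half the most. Time passes only in rows, so rows that do not move let the fingers close. It gives the time, the measured TCP pose, the force, the opening and the grip force at its end, in the units of the state.
- r.sense(): the state, without advancing time (a new reading comes with each control period).
- imaging.capture(name): name is "scene" or "top"; returns a dict with "frame" (384x512x3 uint8, blue, green, red), "intrinsics" (3x3 intrinsics, pixels), "eye" and "orientation" of the camera in the world. Camera axes: x right, y down, z forward; pixel columns grow to the right and rows downward; lengths in m; the calibration is good to about 2 mm. A picture is of the moment at which its call begins. There is no depth.
- r.finish_job(): hands the job in; it is judged then, once.
Trained networks look in a picture, given as the dict that the camera call returned (one of the last four; its "shot" number tells which), for a name from the list of things; names that differ only in an ending like _2 or _b are one class to them, and where a whole thing is asked for, a point or a joint stands for the part that bears it (a point fixed in the world has none). Each returns a list of dicts, best first, with "confidence" (0 to 1); they miss things now and then, are a little off and sometimes report something else, mostly with a low value. They report only what shows in the picture. A call takes as long as a camera call. They do not tell look-alikes from the thing itself.
- models.cut_out(picture, target): "region" (384x512 bool, what is visible of it) and "extent" ([left, top, width, height] as shares, 0 to 1, of the picture: columns of its width, rows of its height, round what is visible of it).
- models.place_of(picture, target): "at" ([column, row] as shares, 0 to 1, of the picture: columns of its width, rows of its height: a listed point, or the origin of a listed thing).
The state is a dict: "time_s": time; "joints": joint angles; "joint_velocities": joint speeds; "effort": joint torques, N m; "tcp_pos": TCP position; "ee_rot": TCP orientation; "wrist_force": force on the tool from outside, world axes, zero at the start; "moment": the same for the moment, N m; "gripper_width": opening from 0.0 (shut) to 1.0 (fully open); "gripper_force": force on a finger pad.
Only numpy, scipy, OpenCV 4.12 (cv2) and the standard library are available. Lean on these libraries where they do the work, as an engineer would, in place of code of your own. Each camera call takes 0.05 s, during which the arm holds its last target. There are 200 camera calls.

## Working session

There is one attempt and no reset: what is moved stays moved. The work goes in short steps, Python scripts to look and compute and a tool call to move; the robot and the scene stay as the last step left them, time stands still between calls to the robot, and variables do not carry over. Pictures are saved under pics/ and viewed, at most 10 in all, crops included, and the job is handed in when it is done.

Besides the shell and the picture viewer there is one more tool, called after "Request:" as a command line: name --argument value ..., lists and objects as JSON in quotes. apply_moves: Moves the arm, as the interface text tells. Its arguments: {"type":"object","properties":{"moves":{"type":"array"},"hand":{"type":"number"}},"required":["moves"]}

```bash
mkdir -p pics; python3 - <<'E'
from station import r, imaging, models
import cv2,numpy as np,pickle
s=r.sense(); print({k:np.round(v,3).tolist() for k,v in s.items()}, r.pinch_z)
out={}
for n in("scene","top"):
    p=imaging.capture(n); out[n]=p
    cv2.imwrite(f"pics/{n}0.png",p["frame"])
    print(n,np.round(p["intrinsics"],1).tolist(),np.round(p["eye"],3).tolist(),np.round(p["orientation"],3).tolist())
    for t in["clamp","clamp_grip","clamp_jaws","stand","panel_edge","panel","glue","offcut","driver"]:
        print(t,[(round(d["confidence"],2),np.round(np.array(d["at"])*[512,384],1).tolist()) for d in models.place_of(p,t)][:5])
pickle.dump(out,open("p0.pkl","wb"))
a=np.hstack([cv2.resize(out[n]["frame"],(800,600)) for n in out])
E
```

```text
{'time_s': 0.0, 'joints': [-60.412, 22.092, 0.381, -0.028, -68.41, -14.814], 'joint_velocities': [0.062, -0.005, 0.04, 0.056, 0.024, -0.081], 'effort': [-0.0, -39.066, 18.74, 4.22, 0.011, -0.0], 'tcp_pos': [0.159, -0.604, 0.221], 'ee_rot': [[-0.967, -0.255, -0.001], [-0.255, 0.967, 0.002], [0.0, 0.002, -1.0]], 'wrist_force': [0.089, -0.785, -0.365], 'moment': [-0.017, 0.025, -0.002], 'gripper_force': 0.0, 'gripper_width': 0.998} 0.0187
scene [[408.3, 0.0, 258.7], [0.0, 408.3, 197.6], [0.0, 0.0, 1.0]] [1.054, -0.591, 0.575] [[0.772, 0.35, -0.531], [0.636, -0.456, 0.623], [-0.024, -0.818, -0.575]]
clamp [(0.86, [157.9, 224.4]), (0.73, [187.9, 276.2]), (0.57, [121.9, 289.1])]
clamp_grip [(0.96, [117.5, 276.4]), (0.72, [184.6, 254.9]), (0.6, [151.2, 211.1])]
clamp_jaws [(0.96, [192.4, 297.6]), (0.91, [126.3, 305.0]), (0.71, [162.5, 244.8])]
stand [(0.74, [160.6, 255.9])]
panel_edge [(0.65, [304.0, 127.9])]
panel [(0.81, [302.7, 173.2]), (0.2, [308.1, 127.1])]
glue [(0.69, [316.1, 229.9])]
offcut [(0.83, [250.3, 203.9])]
driver [(0.61, [266.9, 310.2])]
top [[417.6, 0.0, 257.5], [0.0, 417.6, 190.8], [0.0, 0.0, 1.0]] [0.527, -0.037, 0.993] [[0.017, -0.996, 0.083], [-0.999, -0.02, -0.032], [0.033, -0.083, -0.996]]
clamp [(0.79, [389.0, 222.1]), (0.72, [340.4, 241.9]), (0.7, [358.3, 176.4])]
clamp_grip [(0.74, [342.2, 239.3]), (0.67, [392.7, 216.7]), (0.58, [363.9, 179.3]), (0.56, [144.5, 213.7])]
clamp_jaws [(0.63, [334.8, 236.3]), (0.59, [384.7, 220.5]), (0.58, [353.5, 180.7])]
stand [(0.61, [329.6, 243.9])]
panel_edge [(0.66, [337.6, 242.6]), (0.56, [130.5, 209.4])]
panel [(0.83, [144.8, 214.8])]
glue [(0.92, [228.2, 150.8])]
offcut [(0.18, [131.4, 211.1])]
driver [(0.59, [320.6, 133.8])]
```

View pics/scene0.png

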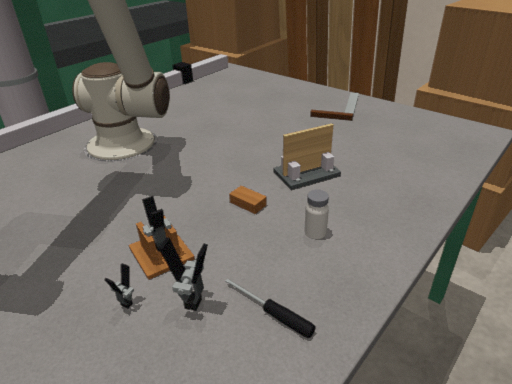

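View pics/top0.png

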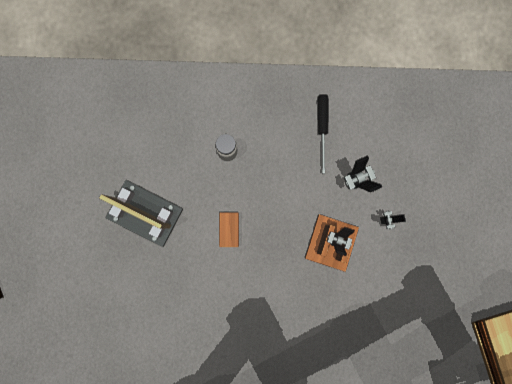

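```bash
cat > h.py <<'E'
import numpy as np,cv2
def ray(p,uv):
    d=np.linalg.solve(p["intrinsics"],[uv[0],uv[1],1.]); d=p["orientation"]@d
    return np.array(p["eye"]),d/np.linalg.norm(d)
def atz(p,uv,z):
    e,d=ray(p,uv); return e+d*(z-e[2])/d[2]
def tri(a,ua,b,ub):
    A=[];B=[]
    (e1,d1),(e2,d2)=ray(a,ua),ray(b,ub)
    t=np.linalg.lstsq(np.c_[d1,-d2],e2-e1,rcond=None)[0]
    q1,q2=e1+t[0]*d1,e2+t[1]*d2
    return (q1+q2)/2,np.linalg.norm(q1-q2)
def proj(p,X):
    q=(np.atleast_2d(X)-p["eye"])@np.array(p["orientation"])@np.array(p["intrinsics"]).T
    return q[:,:2]/q[:,2:]
E
python3 - <<'E'
import pickle; from h import *
o=pickle.load(open("p0.pkl","rb")); S,T=o["scene"],o["top"]
for n,a,b in[("clamp",(157.9,224.4),(340.4,241.9)),("grip",(151.2,211.1),(342.2,239.3)),("jaws",(162.5,244.8),(334.8,236.3)),("stand",(160.6,255.9),(329.6,243.9)),
 ("big",(187.9,276.2),(358.3,176.4)),("biggrip",(184.6,254.9),(363.9,179.3)),("small",(121.9,289.1),(389,222.1)),("edge",(304,127.9),(130.5,209.4)),("panel",(302.7,173.2),(144.8,214.8)),("glue",(316.1,229.9),(228.2,150.8)),]:
    x,e=tri(S,a,T,b); print(n,np.round(x,3),round(e,4))
def crop(p,x,y,w,h,k): return cv2.resize(p["frame"][y:y+h,x:x+w],None,fx=k,fy=k,interpolation=cv2.INTER_CUBIC)
a=crop(T,300,205,66,50,6); b=crop(T,95,170,100,75,4); c=crop(S,115,190,66,50,6); d=crop(S,260,115,100,75,4)
im=np.vstack([np.hstack([a[:300,:396],b[:300,:400]]),np.hstack([c[:300,:396],d[:300,:400]])]); cv2.imwrite("pics/crop.png",im)
E
```

```text
clamp [ 0.497 -0.247  0.082] 0.0068
grip [ 0.499 -0.248  0.116] 0.0073
jaws [ 0.506 -0.248  0.034] 0.0002
stand [ 0.486 -0.245 -0.009] 0.001
big [ 0.64  -0.294  0.069] 0.0035
biggrip [ 0.631 -0.292  0.111] 0.0041
small [ 0.542 -0.371  0.037] 0.0042
edge [0.551 0.189 0.136] 0.0124
panel [0.546 0.194 0.   ] 0.0057
glue [0.705 0.004 0.009] 0.0037
```

View pics/crop.png

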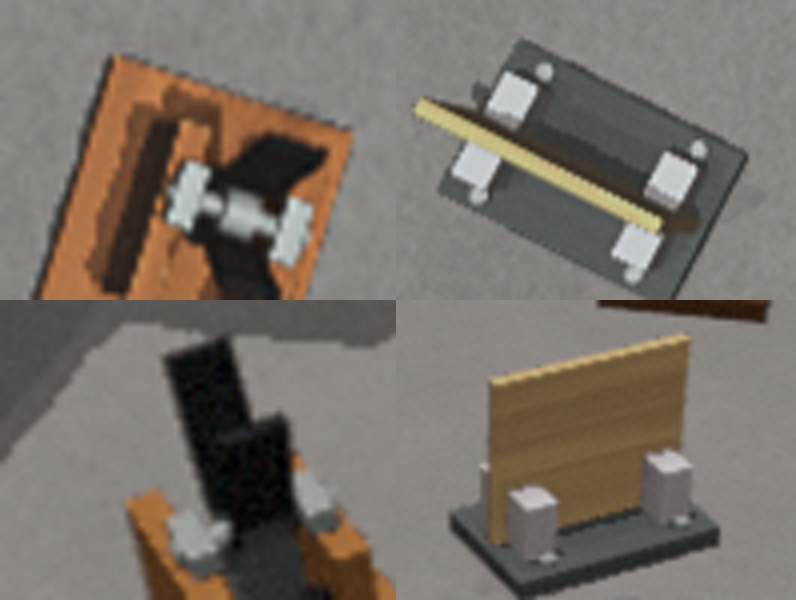

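```bash
python3 - <<'E'
import pickle; from h import *; from scipy.optimize import least_squares
o=pickle.load(open("p0.pkl","rb")); S,T=o["scene"],o["top"]
def R(a): c,s=np.cos(a),np.sin(a); return np.array([[c,-s,0],[s,c,0],[0,0,1]])
# panel top edge, both views
h=cv2.cvtColor(T["frame"],cv2.COLOR_BGR2HSV); m=cv2.inRange(h,(15,80,110),(35,255,255)); m[:160]=0;m[260:]=0;m[:,220:]=0
rc=cv2.minAreaRect(cv2.findNonZero(m)); print(rc); bx=cv2.boxPoints(rc); 
bx=sorted(bx.tolist()); L=np.mean(bx[:2],0);Rr=np.mean(bx[2:],0)
A,B=atz(T,L,.13),atz(T,Rr,.13); print("top@.13",(A+B)/2,np.degrees(np.arctan2(*(A-B)[1::-1])),np.linalg.norm(A-B))
l,rr=(283.5,135.5),(332.5,124.5)
A1,B1=tri(S,l,T,L),tri(S,rr,T,Rr); print("tri",A1,B1)
A2,B2=atz(S,l,.13),atz(S,rr,.13); print("scene@.13",(A2+B2)/2,np.degrees(np.arctan2(*(A2-B2)[1::-1])),np.linalg.norm(A2-B2))
c1,c2=(331.3,237.5),(348.7,243.3); s1,s2=(148,230),(167.2,223.3)
a,b=tri(S,s1,T,c1),tri(S,s2,T,c2); print("cheeks",a,b); d=a[0]-b[0]; print("tri yaw of +y",np.degrees(np.arctan2(d[1],d[0])))
a,b=atz(T,c1,.082),atz(T,c2,.082); d=a-b; print((a+b)/2,np.degrees(np.arctan2(d[1],d[0])),np.linalg.norm(d))
a,b=atz(S,s1,.08),atz(S,s2,.08); d=a-b; print((a+b)/2,np.degrees(np.arctan2(d[1],d[0])))
# stand foot
m=cv2.inRange(h,(3,90,60),(16,255,255)); m[:200]=0;m[290:]=0;m[:,:290]=0;m[:,370:]=0
rc=cv2.minAreaRect(cv2.findNonZero(m)); q=np.array([atz(T,u,.012) for u in cv2.boxPoints(rc)]); print(q.mean(0)); e=q-np.roll(q,1,0)
print(np.linalg.norm(e,axis=1),np.degrees(np.arctan2(e[:,1],e[:,0])))
print(models.place_of if 0 else "")
E
```

```text
((130.50001525878906, 211.00001525878906), (67.08203887939453, 4.024921894073486), 26.56505012512207)
top@.13 [0.55246044 0.1944416  0.13      ] 64.5454089437264 0.13753759159461762
tri (array([0.53844847, 0.21099338, 0.12296538]), np.float64(0.12504113506256875)) (array([0.57246086, 0.15840948, 0.15804892]), np.float64(0.11670792903058225))
scene@.13 [0.55531167 0.19136968 0.13      ] -116.8248741364735 0.13785438880344286
cheeks (array([ 0.4934708 , -0.24616952,  0.06551231]), np.float64(0.032851534867907865)) (array([ 0.50552365, -0.25003073,  0.09197256]), np.float64(0.039174264667929684))
tri yaw of +y 162.2368200824387
[ 0.49796369 -0.24850937  0.082     ] 72.61863383272016 0.0401031973505964
[ 0.50316326 -0.24831982  0.08      ] -110.21282952341535
[ 0.49064139 -0.24507301  0.012     ]
[0.10138481 0.10827217 0.10238557 0.10835143] [  72.5981523   -18.18660853 -107.36774304  161.28468682]
```

```bash
cat > plan.py <<'E'
import sys,numpy as np
from station import r
def plan(target,yaw,n,turn_first=False):
    """target TCP, yaw of tool y (deg), tool kept down; prints n rows in tool axes"""
    s=r.sense(); p=np.array(s["tcp_pos"]); M=np.array(s["ee_rot"])
    y0=np.degrees(np.arctan2(M[1,1],M[0,1])); print("t",round(s["time_s"],2),"tcp",np.round(p,4),"yaw",round(y0,2),"z",np.round(M[:,2],3),"F",np.round(s["wrist_force"],1),"w",round(s["gripper_width"]*87,1),"gf",round(s["gripper_force"],1))
    dt=(yaw-y0+180)%360-180; a=y0; q=p.copy(); rows=[]
    for i in range(n):
        c,sn=np.cos(np.radians(a)),np.sin(np.radians(a)); Y=np.array([c,sn,0]);Z=np.array([0,0,-1.]);X=np.cross(Y,Z)
        A=np.c_[X,Y,Z]; d=np.round(A.T@((target-q)/(n-i)),3); w=np.round(dt/n,1)
        rows.append([d.tolist(),float(-w)]); q=q+A@d; a+=w
    print(*rows,sep=",\n"); print("max",max(np.linalg.norm(x[0]) for x in rows),"end",np.round(q,4),round(a,2))
if __name__=="__main__":
    v=list(map(float,sys.argv[1:])); plan(np.array(v[:3]),v[3],int(v[4]))
E
python3 plan.py 0.499 -0.2485 0.17 162 15
```

```text
t 1.0 tcp [ 0.1594 -0.6043  0.2225] yaw 104.77 z [ 0.  0. -1.] F [ 0.2 -0.1  0.6] w 87.1 gf 0.0
[[-0.028, 0.017, 0.004], -3.8],
[[-0.029, 0.015, 0.003], -3.8],
[[-0.03, 0.013, 0.004], -3.8],
[[-0.031, 0.011, 0.003], -3.8],
[[-0.031, 0.009, 0.004], -3.8],
[[-0.032, 0.007, 0.003], -3.8],
[[-0.032, 0.005, 0.004], -3.8],
[[-0.033, 0.003, 0.003], -3.8],
[[-0.033, 0.001, 0.004], -3.8],
[[-0.033, -0.001, 0.003], -3.8],
[[-0.033, -0.004, 0.004], -3.8],
[[-0.032, -0.006, 0.003], -3.8],
[[-0.032, -0.008, 0.004], -3.8],
[[-0.031, -0.01, 0.003], -3.8],
[[-0.031, -0.011, 0.004], -3.8]
max 0.033481338085566414 end [ 0.4986 -0.2483  0.1695] 161.77
```

Request:
apply_moves --moves '[[[-0.028,0.017,0.004],-3.8],[[-0.029,0.015,0.003],-3.8],[[-0.03,0.013,0.004],-3.8],[[-0.031,0.011,0.003],-3.8],[[-0.031,0.009,0.004],-3.8]]' --hand 0.087

```text
time_s: 1.42
tcp_pos: [0.2738, -0.486, 0.2047]
ee_rot: [[-0.83, -0.558, 0.0], [-0.558, 0.83, -0.001], [-0.0, -0.001, -1.0]]
wrist_force: [1.1, -0.9, 0.2]
gripper_width: 0.994
gripper_force: 0.0
```

Request:
apply_moves --moves '[[[-0.032,0.007,0.003],-3.8],[[-0.032,0.005,0.004],-3.8],[[-0.033,0.003,0.003],-3.8],[[-0.033,0.001,0.004],-3.8],[[-0.033,-0.001,0.003],-3.8]]'

```text
time_s: 1.83
tcp_pos: [0.3866, -0.3662, 0.1876]
ee_rot: [[-0.602, -0.798, 0.0], [-0.798, 0.602, -0.0], [-0.0, -0.0, -1.0]]
wrist_force: [0.1, 0.1, 0.2]
gripper_width: 0.999
gripper_force: 0.0
```

Request:
apply_moves --moves '[[[-0.033,-0.004,0.004],-3.8],[[-0.032,-0.006,0.003],-3.8],[[-0.032,-0.008,0.004],-3.8],[[-0.031,-0.01,0.003],-3.8],[[-0.031,-0.011,0.004],-3.8]]'

```text
time_s: 2.25
tcp_pos: [0.4998, -0.247, 0.1698]
ee_rot: [[-0.309, -0.951, 0.001], [-0.951, 0.309, -0.0], [0.0, -0.001, -1.0]]
wrist_force: [0.4, -0.5, 0.7]
gripper_width: 0.996
gripper_force: 0.0
```

```bash
python3 - <<'E'
from station import r, imaging, models
from h import *
import pickle
o={n:imaging.capture(n) for n in("scene","top")}; pickle.dump(o,open("p1.pkl","wb"))
f=o["scene"]["frame"]; t=o["top"]["frame"]
cv2.imwrite("pics/hov.png",np.hstack([cv2.resize(f[140:290,80:210],(390,450)),cv2.resize(t[170:305,280:397],(390,450))]))
E
python3 plan.py 0.499 -0.2485 0.096 162 5; python3 - <<'E'
import pickle,sys; sys.path.insert(0,"."); from h import *
o=pickle.load(open("p0.pkl","rb")); S,T=o["scene"],o["top"]
print(tri(S,(332.5,124.5),T,(161,225.5)),tri(S,(283.5,135.5),T,(101,196.75)))
E
```

```text
t 2.35 tcp [ 0.5012 -0.2454  0.1689] yaw 162.12 z [ 0.  0. -1.] F [-1.  -0.2 -0.2] w 87.1 gf 0.0
[[0.001, 0.0, 0.015], 0.0],
[[0.001, 0.0, 0.014], 0.0],
[[0.001, 0.0, 0.015], 0.0],
[[0.0, 0.001, 0.014], 0.0],
[[0.001, 0.0, 0.015], 0.0]
max 0.015033296378372907 end [ 0.4991 -0.2489  0.0959] 162.12
(array([0.57331225, 0.15724686, 0.15869805]), np.float64(0.11635040171022867)) (array([0.53753982, 0.21089699, 0.12227432]), np.float64(0.12328632276689862))
```

View pics/hov.png

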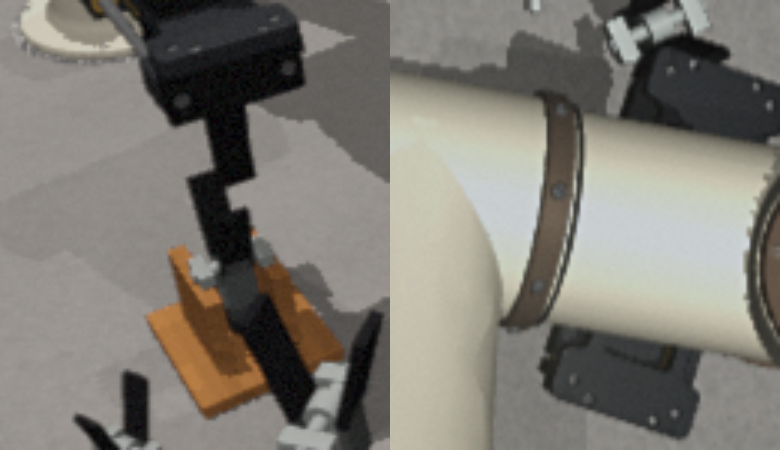

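Request:
apply_moves --moves '[[[0.001,0,0.015],0],[[0.001,0,0.014],0],[[0.001,0,0.015],0],[[0,0.001,0.014],0],[[0.001,0,0.012],0]]'

```text
time_s: 2.77
tcp_pos: [0.4958, -0.2519, 0.0987]
ee_rot: [[-0.314, -0.95, -0.001], [-0.95, 0.314, 0.0], [0.0, 0.001, -1.0]]
wrist_force: [-0.0, -0.1, 0.7]
gripper_width: 1.004
gripper_force: 0.0
```

Request:
apply_moves --moves '[[[0,0,0.002],0],[[0,0,0],0]]'

```text
time_s: 2.93
tcp_pos: [0.4958, -0.252, 0.097]
ee_rot: [[-0.313, -0.95, -0.002], [-0.95, 0.313, 0.0], [0.0, 0.002, -1.0]]
wrist_force: [-0.4, -0.3, 1.1]
gripper_width: 0.996
gripper_force: 0.0
```

```bash
python3 - <<'E'
from station import r, imaging, models
from h import *
import pickle
p=imaging.capture("scene"); f=p["frame"]
print([(round(d["confidence"],2),np.round(np.array(d["at"])*[512,384],1).tolist()) for d in models.place_of(p,"clamp_grip")])
s=r.sense(); X=np.array(s["tcp_pos"]); print(proj(p,[X,X+[0,0,.019]]))
cv2.imwrite("pics/low.png",cv2.resize(f[170:290,100:220],(600,600),interpolation=cv2.INTER_CUBIC))
o=pickle.load(open("p0.pkl","rb")); S,T=o["scene"],o["top"]
print(tri(S,(332.5,124.5),T,(101,196.75)),tri(S,(283.5,135.5),T,(161,225.5)))
E
python3 plan.py 0.499 -0.2485 0.096 162 1
```

```text
[(0.78, [184.2, 256.8]), (0.71, [153.5, 211.5]), (0.63, [117.2, 276.6])]
[[152.42508414 218.88337997]
 [150.67251647 210.94047661]]
(array([0.58200303, 0.25763673, 0.12662167]), np.float64(0.0032212172748274557)) (array([0.52364945, 0.1312505 , 0.12933497]), np.float64(0.0007561748019847839))
t 3.03 tcp [ 0.4969 -0.2521  0.0983] yaw 161.77 z [ 0.001 -0.001 -1.   ] F [0.2 0.2 0.7] w 86.7 gf 0.0
[[-0.004, -0.001, 0.002], -0.2]
max 0.00458257569495584 end [ 0.4991 -0.2486  0.0963] 161.97
```

View pics/low.png

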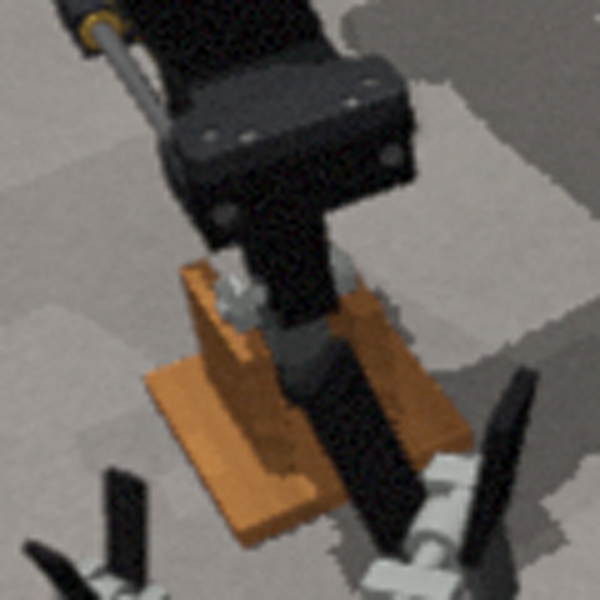

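Request:
apply_moves --moves '[[[-0.003,0,0.001],0],[[0,0,0],0]]'

```text
time_s: 3.2
tcp_pos: [0.4979, -0.2487, 0.0973]
ee_rot: [[-0.313, -0.95, 0.002], [-0.95, 0.313, -0.0], [-0.0, -0.002, -1.0]]
wrist_force: [-0.3, -0.4, 0.6]
gripper_width: 0.995
gripper_force: 0.0
```

Request:
apply_moves --moves '[[[0,0,0],0],[[0,0,0],0],[[0,0,0],0],[[0,0,0],0],[[0,0,0],0]]' --hand 0.0

```text
time_s: 3.62
tcp_pos: [0.4973, -0.2489, 0.0966]
ee_rot: [[-0.313, -0.95, 0.0], [-0.95, 0.313, -0.0], [0.0, -0.0, -1.0]]
wrist_force: [-0.7, 0.3, -0.4]
gripper_width: 0.707
gripper_force: 0.0
```

Request:
apply_moves --moves '[[[0,0,0],0],[[0,0,0],0],[[0,0,0],0],[[0,0,0],0],[[0,0,0],0]]'

```text
time_s: 4.03
tcp_pos: [0.499, -0.2498, 0.1008]
ee_rot: [[-0.311, -0.951, 0.004], [-0.951, 0.311, -0.003], [0.002, -0.004, -1.0]]
wrist_force: [-6.3, 4.1, 23.4]
gripper_width: 0.329
gripper_force: 16.0
```

Request:
apply_moves --moves '[[[0,0,0],0],[[0,0,0],0],[[0,0,0],0]]'

```text
time_s: 4.28
tcp_pos: [0.4982, -0.2495, 0.1013]
ee_rot: [[-0.311, -0.95, 0.003], [-0.95, 0.311, -0.002], [0.001, -0.003, -1.0]]
wrist_force: [-6.5, 4.3, 22.6]
gripper_width: 0.272
gripper_force: 30.0
```

Request:
apply_moves --moves '[[[0,0,-0.004],0],[[0,0,-0.004],0],[[0,0,-0.004],0],[[0,0,0],0]]'

```text
time_s: 4.62
tcp_pos: [0.4975, -0.249, 0.1088]
ee_rot: [[-0.313, -0.95, 0.0], [-0.95, 0.313, -0.0], [0.0, -0.0, -1.0]]
wrist_force: [0.1, -0.2, -2.2]
gripper_width: 0.274
gripper_force: 30.0
```

```bash
python3 - <<'E'
from station import r, imaging, models
from h import *
p=imaging.capture("scene"); f=p["frame"]
for t in("clamp","clamp_grip","clamp_jaws"): print(t,[(round(d["confidence"],2),np.round(np.array(d["at"])*[512,384],1).tolist()) for d in models.place_of(p,t)])
s=r.sense(); X=np.array(s["tcp_pos"]); print({k:np.round(v,3).tolist() for k,v in s.items()}); print(proj(p,[X+[0,0,.019],X-[0,0,.019],X-[0,0,.065]]))
cv2.imwrite("pics/g1.png",cv2.resize(f[170:290,100:220],(600,600),interpolation=cv2.INTER_CUBIC))
E
```

```text
clamp [(0.94, [153.5, 225.0]), (0.76, [123.9, 290.6])]
clamp_grip [(0.9, [150.9, 208.8]), (0.78, [186.7, 256.7]), (0.77, [118.3, 275.4]), (0.45, [303.6, 173.6])]
clamp_jaws [(0.92, [125.4, 302.3]), (0.78, [162.6, 238.4]), (0.74, [192.0, 299.2])]
{'time_s': 4.817, 'joints': [-9.89, 21.763, -18.193, -0.013, -50.12, -8.341], 'joint_velocities': [0.147, -0.012, -0.02, 0.011, 0.003, -0.008], 'effort': [0.003, -36.455, 16.009, 3.666, 0.027, -0.0], 'tcp_pos': [0.497, -0.249, 0.108], 'ee_rot': [[-0.313, -0.95, -0.001], [-0.95, 0.313, 0.0], [0.0, 0.001, -1.0]], 'wrist_force': [-0.21, 0.069, -1.701], 'moment': [0.026, 0.057, 0.01], 'gripper_force': 30.0, 'gripper_width': 0.273}
[[151.22765404 206.06014248]
 [154.68423033 221.93077076]
 [158.62058476 240.00426682]]
```

View pics/g1.png

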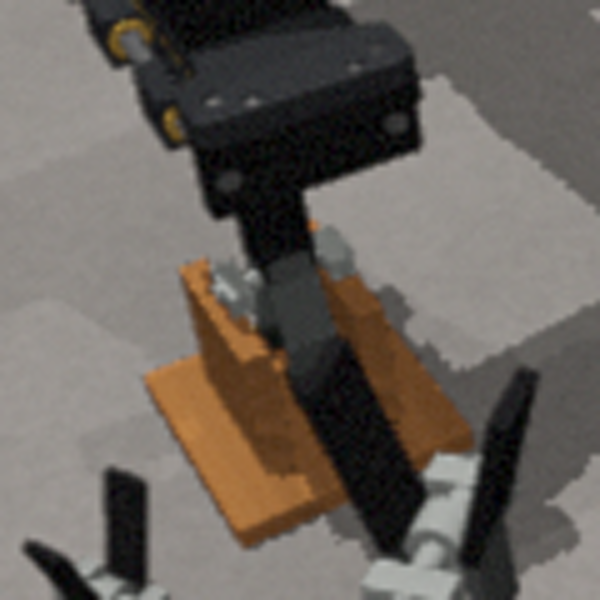

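Request:
apply_moves --moves '[[[0,0,-0.02],0],[[0,0,-0.03],0],[[0,0,-0.03],0],[[0,0,-0.03],0],[[0,0,-0.02],0]]'

```text
time_s: 5.23
tcp_pos: [0.4981, -0.2493, 0.2413]
ee_rot: [[-0.312, -0.95, 0.003], [-0.95, 0.312, -0.001], [0.0, -0.003, -1.0]]
wrist_force: [1.1, 0.0, -0.8]
gripper_width: 0.272
gripper_force: 30.0
```

```bash
python3 plan.py 0.553 0.194 0.235 154.5 15
```

```text
t 5.23 tcp [ 0.4981 -0.2493  0.2413] yaw 161.79 z [ 0.003 -0.001 -1.   ] F [ 1.1  0.  -0.8] w 23.7 gf 30.0
[[-0.029, 0.006, 0.0], 0.5],
[[-0.029, 0.006, 0.0], 0.5],
[[-0.029, 0.006, 0.0], 0.5],
[[-0.029, 0.007, 0.001], 0.5],
[[-0.029, 0.007, 0.0], 0.5],
[[-0.029, 0.007, 0.001], 0.5],
[[-0.029, 0.007, 0.0], 0.5],
[[-0.029, 0.007, 0.001], 0.5],
[[-0.029, 0.008, 0.0], 0.5],
[[-0.029, 0.008, 0.001], 0.5],
[[-0.029, 0.008, 0.0], 0.5],
[[-0.028, 0.009, 0.001], 0.5],
[[-0.028, 0.009, 0.0], 0.5],
[[-0.028, 0.009, 0.001], 0.5],
[[-0.029, 0.009, 0.0], 0.5]
max 0.030364452901377955 end [0.553  0.1941 0.2353] 154.29
```

Request:
apply_moves --moves '[[[-0.015,0.003,0],0.5],[[-0.029,0.006,0],0.5],[[-0.029,0.006,0],0.5],[[-0.029,0.007,0],0.5],[[-0.029,0.007,0],0.5]]'

```text
time_s: 5.65
tcp_pos: [0.513, -0.1145, 0.238]
ee_rot: [[-0.355, -0.935, -0.001], [-0.935, 0.355, 0.0], [0.0, 0.001, -1.0]]
wrist_force: [1.7, -1.0, -1.1]
gripper_width: 0.275
gripper_force: 30.0
```

Request:
apply_moves --moves '[[[-0.029,0.007,0],0.5],[[-0.029,0.007,0],0.5],[[-0.029,0.007,0],0.5],[[-0.029,0.008,0],0.5],[[-0.029,0.008,0],0.5]]'

```text
time_s: 6.07
tcp_pos: [0.5324, 0.0342, 0.2381]
ee_rot: [[-0.395, -0.919, -0.001], [-0.919, 0.395, -0.0], [0.001, 0.001, -1.0]]
wrist_force: [0.3, -0.1, -1.3]
gripper_width: 0.272
gripper_force: 30.0
```

Request:
apply_moves --moves '[[[-0.029,0.008,0],0.5],[[-0.028,0.009,0],0.5],[[-0.028,0.009,0],0.5],[[-0.025,0.008,0],0.5],[[-0.02,0.007,0],0.5]]'

```text
time_s: 6.48
tcp_pos: [0.5484, 0.1701, 0.2378]
ee_rot: [[-0.434, -0.901, -0.001], [-0.901, 0.434, -0.0], [0.001, 0.001, -1.0]]
wrist_force: [-0.1, -0.9, -2.0]
gripper_width: 0.278
gripper_force: 30.0
```

Request:
apply_moves --moves '[[[-0.01,0.003,0],0],[[-0.008,0.002,0],0],[[0,0,0],0]]'

```text
time_s: 6.73
tcp_pos: [0.5519, 0.1874, 0.2379]
ee_rot: [[-0.433, -0.901, -0.001], [-0.901, 0.433, -0.0], [0.001, 0.0, -1.0]]
wrist_force: [-0.4, -0.7, -1.2]
gripper_width: 0.274
gripper_force: 30.0
```

```bash
python3 - <<'E'
from station import r, imaging, models
from h import *
import pickle
o={n:imaging.capture(n) for n in("scene","top")}; pickle.dump(o,open("p2.pkl","wb"))
p=o["scene"]
for n in o:
  for t in("clamp","clamp_grip","clamp_jaws","panel_edge"): print(n,t,[(round(d["confidence"],2),np.round(np.array(d["at"])*[512,384],1).tolist()) for d in models.place_of(o[n],t)])
s=r.sense(); X=np.array(s["tcp_pos"]); print(proj(p,[X+[0,0,.019],X-[0,0,.019],X-[0,0,.065],[.553,.194,.13]]))
cv2.imwrite("pics/ov.png",np.hstack([cv2.resize(o["scene"]["frame"][60:200,245:385],(400,400),interpolation=cv2.INTER_CUBIC),cv2.resize(o["top"]["frame"][150:290,70:210],(400,400),interpolation=cv2.INTER_CUBIC)]))
E
python3 plan.py 0.553 0.194 0.235 154.5 1
```

```text
scene clamp [(0.98, [124.2, 288.2]), (0.88, [310.8, 97.2]), (0.85, [188.9, 275.7]), (0.18, [159.8, 253.2]), (0.17, [308.7, 82.1])]
scene clamp_grip [(0.95, [309.4, 81.0]), (0.83, [183.6, 254.9]), (0.63, [116.9, 277.0])]
scene clamp_jaws [(0.96, [190.5, 297.7]), (0.87, [312.7, 113.9]), (0.83, [126.6, 304.5]), (0.4, [315.9, 231.6]), (0.23, [161.2, 253.5])]
scene panel_edge [(0.55, [308.2, 130.6])]
top clamp [(0.82, [357.7, 177.5]), (0.62, [391.0, 220.6]), (0.53, [122.5, 209.5]), (0.28, [128.7, 211.3])]
top clamp_grip [(0.85, [366.4, 179.1]), (0.71, [390.9, 218.8]), (0.56, [114.7, 208.6])]
top clamp_jaws [(0.83, [381.0, 217.9]), (0.78, [126.5, 210.0]), (0.55, [352.7, 181.0])]
top panel_edge [(0.84, [130.1, 211.2])]
[[308.50438765  79.24802371]
 [307.76104844  95.24986622]
 [306.90548125 113.66763751]
 [308.34309952 129.26125716]]
t 7.23 tcp [0.5518 0.1861 0.2387] yaw 154.23 z [ 0.  0. -1.] F [ 0.6  0.1 -1.8] w 24.0 gf 30.0
[[-0.008, 0.002, 0.004], -0.3]
max 0.00916515138991168 end [0.5535 0.1941 0.2347] 154.53
```

View pics/ov.png

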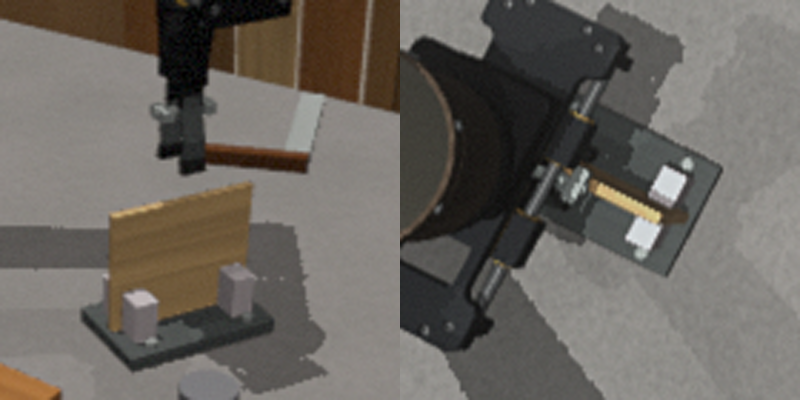

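```bash
python3 - <<'E'
import pickle; from h import *
o=pickle.load(open("p2.pkl","rb"))
a=cv2.resize(o["scene"]["frame"][80:130,290:330],(480,600),interpolation=cv2.INTER_CUBIC)
b=cv2.resize(o["top"]["frame"][198:228,114:146],(320,300),interpolation=cv2.INTER_CUBIC)
im=np.zeros((600,800,3),np.uint8); im[:,:480]=cv2.convertScaleAbs(a,alpha=1.6,beta=20); im[:300,480:]=b
X=np.array([.5518,.1868,.2383]); yaw=np.radians(-25.7); c,s=np.cos(yaw),np.sin(yaw); M=np.array([[c,-s,0],[s,c,0],[0,0,1]])
O=X-[0,0,.0245]
pts=np.array([[0,.025,0],[0,-.025,0],[.0175,.011,-.053],[.0175,-.011,-.053],[-.0175,.011,-.053],[-.0175,-.011,-.053],[0,0,0]])@M.T+O
q=proj(o["scene"],pts); print(np.round((q-[290,80])*12,0)); q2=(proj(o["top"],pts)-[114,198])*10+[480,0]; print(np.round(q2))
for u in (q-[290,80])*12: cv2.drawMarker(im,tuple(int(v) for v in u),(0,0,255),0,10)
for u in q2[:2]: cv2.drawMarker(im,tuple(int(v) for v in u),(0,0,255),0,10)
cv2.imwrite("pics/z.png",im)
E
```

```text
[[324. 188.]
 [102. 234.]
 [294. 484.]
 [199. 506.]
 [205. 421.]
 [112. 442.]
 [214. 211.]]
[[444.  58.]
 [685. 180.]
 [634.  24.]
 [733.  75.]
 [550. 183.]
 [649. 233.]
 [564. 119.]]
```

View pics/z.png

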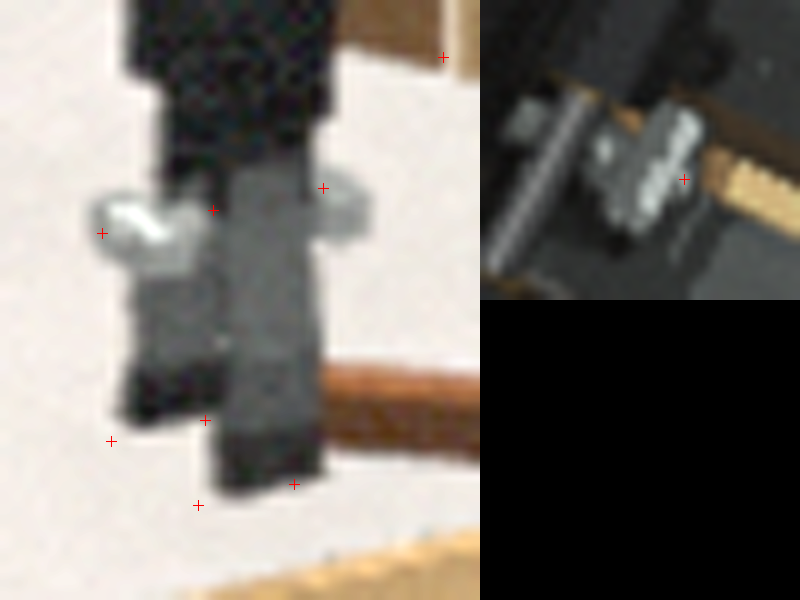

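Request:
apply_moves --moves '[[[-0.005,0.001,0],0],[[0,0,0.01],0],[[0,0,0.012],0],[[0,0,0.006],0],[[0,0,0],0]]'

```text
time_s: 7.65
tcp_pos: [0.5519, 0.1911, 0.2081]
ee_rot: [[-0.434, -0.901, -0.004], [-0.901, 0.434, -0.002], [0.004, 0.003, -1.0]]
wrist_force: [-0.4, 0.4, -2.0]
gripper_width: 0.278
gripper_force: 30.0
```

```bash
python3 - <<'E'
from station import r, imaging
from h import *
import pickle
o={n:imaging.capture(n) for n in("scene","top")}; pickle.dump(o,open("p3.pkl","wb"))
im=np.zeros((600,800,3),np.uint8)
im[:,:480]=cv2.convertScaleAbs(cv2.resize(o["scene"]["frame"][90:150,285:333],(480,600),interpolation=cv2.INTER_CUBIC),alpha=1.5,beta=15)
im[:300,480:]=cv2.convertScaleAbs(cv2.resize(o["top"]["frame"][198:228,110:142],(320,300),interpolation=cv2.INTER_CUBIC),alpha=1.5)
cv2.imwrite("pics/z2.png",im)
E
python3 plan.py 0.554 0.192 0.178 154.5 4
```

```text
t 7.75 tcp [0.5531 0.1915 0.2102] yaw 154.29 z [-0.    -0.001 -1.   ] F [ 0.2  0.  -1.3] w 23.9 gf 30.0
[[-0.0, -0.0, 0.008], -0.1],
[[-0.0, -0.0, 0.008], -0.1],
[[-0.0, -0.0, 0.008], -0.1],
[[-0.001, -0.001, 0.008], -0.1]
max 0.00812403840463596 end [0.5544 0.1919 0.1782] 154.69
```

View pics/z2.png

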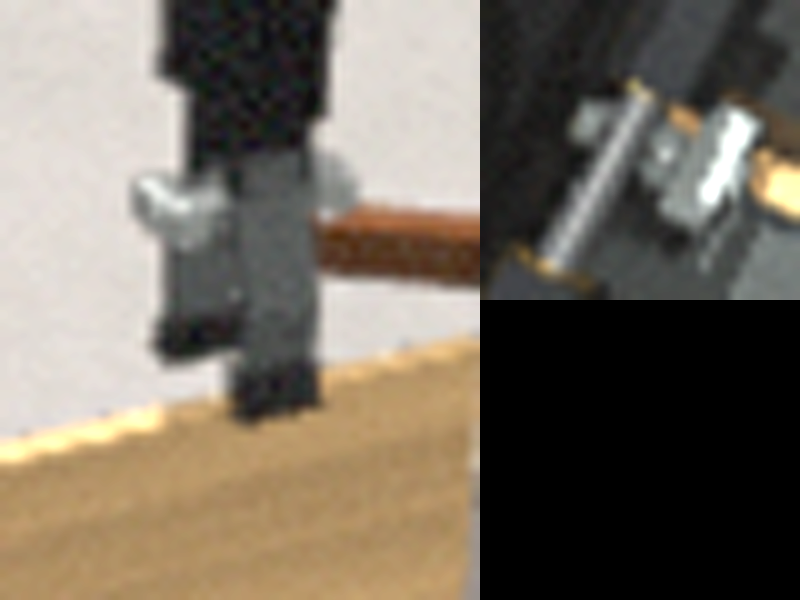

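Request:
apply_moves --moves '[[[0,0,0.006],0],[[0,0,0.008],0],[[0,0,0.008],0],[[0,0,0.006],0],[[0,0,0.003],0]]'

```text
time_s: 8.17
tcp_pos: [0.5524, 0.1911, 0.178]
ee_rot: [[-0.434, -0.901, -0.002], [-0.901, 0.434, -0.001], [0.002, 0.001, -1.0]]
wrist_force: [-0.3, -0.5, -2.2]
gripper_width: 0.275
gripper_force: 30.0
```

Request:
apply_moves --moves '[[[0,0,0],0],[[0,0,0],0],[[0,0,0],0]]'

```text
time_s: 8.42
tcp_pos: [0.5533, 0.1916, 0.1799]
ee_rot: [[-0.434, -0.901, 0.001], [-0.901, 0.434, 0.0], [-0.001, -0.001, -1.0]]
wrist_force: [1.0, 0.0, -0.8]
gripper_width: 0.274
gripper_force: 30.0
```

```bash
python3 - <<'E'
from station import r, imaging
from h import *
import pickle
o={n:imaging.capture(n) for n in("scene","top")}; pickle.dump(o,open("p4.pkl","wb"))
im=np.zeros((600,800,3),np.uint8)
im[:,:480]=cv2.convertScaleAbs(cv2.resize(o["scene"]["frame"][90:150,285:333],(480,600),interpolation=cv2.INTER_CUBIC),alpha=1.5,beta=15)
im[:300,480:]=cv2.convertScaleAbs(cv2.resize(o["top"]["frame"][198:228,110:142],(320,300),interpolation=cv2.INTER_CUBIC),alpha=1.5)
im[300:,480:]=cv2.resize(o["scene"]["frame"][70:190,250:378],(320,300))
cv2.imwrite("pics/z3.png",im)
s=r.sense();print(s["moment"])
E
python3 plan.py 0.553 0.193 0.178 154.5 1
```

```text
[0.04664533 0.11044921 0.02007897]
t 8.52 tcp [0.5533 0.1916 0.18  ] yaw 154.27 z [ 0.001  0.    -1.   ] F [ 0.1 -1.  -1. ] w 24.1 gf 30.0
[[-0.001, 0.001, 0.002], -0.2]
max 0.0024494897427831783 end [0.5529 0.1929 0.178 ] 154.47
```

View pics/z3.png

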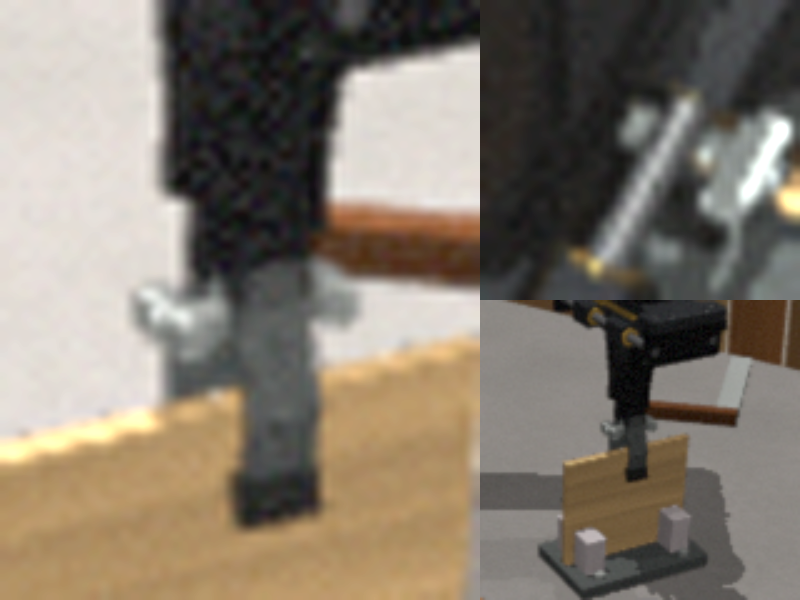

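Request:
apply_moves --moves '[[[0,0,0.002],0],[[0,0,0.002],0],[[0,0,0],0],[[0,0,0],0],[[0,0,0],0]]'

```text
time_s: 8.93
tcp_pos: [0.5531, 0.1915, 0.1756]
ee_rot: [[-0.434, -0.901, 0.0], [-0.901, 0.434, -0.0], [0.0, -0.0, -1.0]]
wrist_force: [0.4, -0.1, -1.3]
gripper_width: 0.272
gripper_force: 30.0
```

```bash
python3 - <<'E'
from station import r
s=r.sense(); print(s["tcp_pos"],s["wrist_force"],s["moment"],s["gripper_width"],s["gripper_force"])
print(r.finish_job())
E
```

```text
[0.55307078 0.19145105 0.17555881] [ 0.42430405 -0.13144729 -1.30915983] [0.05978622 0.0966571  0.0273685 ] 0.271837746165083 29.999694228172302
the job is handed in; nothing more can be done
None
```

I handed the job in at about 9 s, still holding the middle-sized clamp squeezed open over the middle of the panel's top edge, one jaw down each side. The wrist carries only the clamp's weight, so nothing seems to touch the panel; I estimate centring to a few millimetres, and the last 4 mm down was checked by force, not by camera.

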